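# Screw the oil filler plug back into the vacuum pump

### The arm

A 6-joint arm with a two-finger parallel gripper is mounted at the origin on the work surface. World frame = base frame: x ahead of the robot, y to its left, z up, the work surface at z = 0. Lengths are in m, angles in rad, forces in N, time in s.
With the tool pointing down it reaches from about 0.35 to 0.85 m from the base axis. Payload 8.1 kg.
Tool frame: the origin (TCP) lies where the fingers leave the gripper's body, on its centre line; the fingertips stand 84 mm ahead of it and the grasp point (between the pads) lies 65 mm ahead of it (robot.tips_ahead is the distance from the TCP to the fingertips, in m); z points along the fingers, y is the direction in which the jaws open and shut (so a half turn about z gives the same grasp; the last joint's range is limited). The gripper opens to 93 mm and grips with 3 to 60 N. Pads are 15 mm wide; open, the fingers measure 128 mm over their backs; the gripper's body (75 mm by 188 mm) begins 65 mm behind the grasp point.
Start: joints at [-1.402, 0.13, 1.488, -0, 1.523, -0.085], TCP at [0.151, -0.581, 0.303] pointing down, gripper open.
Joint ranges: [-2.96, 2.96], [-0.89, 2.26], [0.02, 2.5], [-1.34, 4.48], [0, 2.73], [-2.66, 2.66]. Speed limits (rad/s): [2.39, 2.39, 2.79, 3.14, 3.14, 3.14].

### API

Orientations are given as a unit quaternion [w, x, y, z].
In Python, from plant import robot gives the robot as it stands.
- The arm moves only by the tool move_arm, never from a script. Its argument "targets" is a list of rows, each an object of numbers: "tx", "ty", "tz": the shift along the tool's x, y, z in units of 30 mm (1.0 is 30 mm); "ax", "ay", "az": the turn, a rotation vector about the tool's x, y, z in units of 6 degrees (1.0 is 6 degrees). In form: [{"tx": .., "ty": .., "tz": .., "ax": .., "ay": .., "az": ..}, ...]. A call has 1 to 5 rows; each row is the pose to reach, as a shift and turn from the pose commanded when the call began, along the tool's axes at that moment; what a row does not reach only later rows make up. A row lasts 1/12 s, in which the tool goes at most 41.7 mm and 7.16 degrees, less where a joint would pass 70% of its speed; a pose out of reach is approached as far as the arm can. A call with a gripper value outside its range is refused whole. "grip" is the opening, from 0 (shut) to 1 (fully open), set as the call begins (left out, the last holds). The fingers move at their own pace and stop on an object; "squeeze" is the grip in N (left out, the last holds). Time passes only in rows, so rows that repeat a pose let the fingers close. It gives the time, the measured TCP pose, the force and the opening at its end, in the units of the state.
- robot.get_state(): the state, without advancing time (a new reading comes with each control period).
- robot.get_image(name): name is "side" or "top"; returns a dict with "frame" (384x512x3 uint8, blue, green, red), "fx", "fy", "cx", "cy" (pixels), "D" ([k1, k2, p1, p2, k3] as OpenCV has them; the pictures are not rectified), "R" (3x3) and "t" (3): a world point X has camera coordinates R X + t. Camera axes: x right, y down, z forward; pixel columns grow to the right and rows downward; lengths in m; the calibration is good to about 2 mm. A picture is of the moment at which its call begins. There is no depth.
- robot.hand_in(): hands the job in, once; it reports no verdict.
Trained networks look in a picture, given as the dict that the camera call returned (one of the last four; its "shot" number tells which), for a name from the list of things; names that differ only in an ending like _2 or _b are one class to them, and where a whole thing is asked for, a point or a joint stands for the part that bears it (a point fixed in the world has none). Each returns a list of dicts, best first, with "p" (0 to 1); they miss things now and then, are a little off and sometimes report something else, mostly with a low value. They report only what shows in the picture. A call takes as long as a camera call. They do not tell look-alikes from the thing itself.
- robot.search_frame(picture, name): "at" ([column, row] in pixels, amid what is visible of it).
- robot.masks_of(picture, name): "pixels" (384x512 bool, what is visible of it) and "at" ([column, row] in pixels, amid what is visible of it).
- robot.tip_of(picture, name): "at" ([column, row] in pixels: a listed point, or the origin of a listed thing).
The state is a dict: "clock": time; "joints": joint angles; "joint_velocities": joint speeds; "tau": joint torques, N m; "tool_pos": TCP position; "tool_rot": TCP orientation; "contact_force": force on the tool from outside, world axes, zero at the start; "moment": the same for the moment, N m; "opening": finger opening in m.
Only numpy, scipy, OpenCV 4.12 (cv2) and the standard library are available. Lean on these libraries where they do the work, as an engineer would, in place of code of your own. Each camera call takes 0.05 s, during which the arm holds its last target. There are 200 camera calls.

### The job

Take the red winged filler plug out of its green rest and screw it into the brass filler neck on top of the vacuum pump: with the plug set in the neck, back it off anticlockwise until it drops into the thread start, then run it in clockwise until its red flange sits flat on the neck all round, and let go. Use a light hand, because forcing, cross-threading or turning hard against a stop damages the thread, and leave the spray can, the little amber bottle and the stack of jigs alone.

Things in the scene. Friction and masses are not known exactly. Their poses are not given: they have to be found in the camera images.
- plug_wing (a point): In the upper part of the filler plug's wing grip, on its axis: a red bar 50 mm long (this point's x), 14 thick (y), 36 high, on a red round flange 58 mm across, 6 thick, whose underside lies 28 mm below this point (top 22 mm below); z: the plug's axis, up. Plug 0.14 to 0.21 kg. Starts upright in its rest, stem in the ring, lugs lying loosely on the ring; lifts straight out. The wing's top is 14 mm above this point.
- plug_lugs (a point): On the plug's axis at the underside of its three lugs, 46 mm below plug_wing. The lugs (a coarse three-start male thread) stick out 120 degrees apart, one along +x, to 22 mm from the axis: 4 wide, 4 thick. The brass stem, 30 mm across, reaches from the flange, 18 mm above this point, to its tip 34 mm below, tapered over the last 8 mm to 19 mm across.
- neck_mouth (a point): Centre of the top rim of the brass filler neck on the pump; z up along the bore. Fixed upright tube 58 mm outside, 48 inside, 58 high, with a three-start right-hand thread inside that leaves a 32 mm clear bore (1 mm play around the stem). The thread starts cannot be made out by eye. Contact between plug and pump above 40 N counts as thread damage.
- thread_top (a point): On the neck's axis, 4 mm below the rim: about where plug_lugs rests (1.5 to 6 mm below the rim) when the plug is set in on top of the thread. Turned anticlockwise (from above) it drops in within 115 degrees, unless it landed in a start. Clockwise from here mostly jams (cross-threading); only if it hangs aslant and backing off is blocked, ease 10 to 20 degrees clockwise to let it drop.
- thread_start (a point): On the neck's axis, 13 mm below the rim: where plug_lugs lies once dropped in a thread start; a free plug falls there by its own weight. Starts repeat every 120 degrees, about 12 degrees wide; where they lie round the neck differs every time and is NOT told by any orientation here. Turning on anticlockwise in the start meets a hard stop.
- thread_home (a point): On the neck's axis, 18 mm below the rim: where plug_lugs lies when the flange is on the rim. From the start 50 to 75 degrees clockwise bring it here; a hard stop follows about 15 degrees further. The thread runs freely: the plug's weight carries it down as it is turned, no pressing needed; it stays when let go.
- pump: Vacuum pump, fixed: grey oil box 115 x 120 mm, 108 high, with the neck on it (rim 166 mm above the bench); origin on the bench under the neck's axis, z up; the finned motor, 104 mm across, up to 132 mm high with its black terminal box, reaches 260 mm along +y.
- stand: The plug's rest, fixed: an orange pad 100 x 120 x 3 mm with a green ring 52 mm outside, 35 mm inside, top 40 mm above the bench; origin on the bench under the ring's centre.
- can: Yellow spray can, upright, 64 mm across, 190 mm high, loose; origin at its underside. Leave alone.
- vial: Small amber bottle, upright, 40 mm across, 75 mm high, loose; origin at its underside. Leave alone.
- jigs: Stack of green and orange jigs, 90 x 160 mm, 36 mm high, loose; origin at its underside. Leave alone.
Things that resemble listed ones, but are neither listed nor needed, are in the scene too. There is more than one size of the part that bears plug_wing; the job needs the largest.

How it is judged:
By the outcome, as a careful person would: the job done as asked, in the order asked, and still so for the second after the job is handed in, with the robot touching nothing.
It also fails if it takes over 72 s, if anything falls off the work surface, if the arm or the gripper's body presses on something with over 40 N, if the wrist force passes 120 N, or if a joint passes its speed limit or range.

## Working session

There is one attempt and no reset: what is moved stays moved. The work goes in short steps, Python scripts to look and compute and a tool call to move; the robot and the scene stay as the last step left them, time stands still between calls to the robot, and variables do not carry over. Pictures are saved under pics/ and viewed, about 8 in all and at most 12, crops included, and the job is handed in when it is done.

Besides the shell and the picture viewer there is one more tool, called after "Request:" by a JSON object that holds its "fn" and its "kwargs". move_arm: Moves the arm, as the interface text tells. Its arguments: {"type":"object","properties":{"targets":{"type":"array","items":{"type":"object","properties":{"tx":{"type":"number"},"ty":{"type":"number"},"tz":{"type":"number"},"ax":{"type":"number"},"ay":{"type":"number"},"az":{"type":"number"}}}},"grip":{"type":"number"},"squeeze":{"type":"number"}},"required":["targets"]}

```bash
mkdir -p pics; cat > h.py <<'E'
import numpy as np, cv2
from plant import robot
from scipy.spatial.transform import Rotation as Rn
def K(p): return np.array([[p["fx"],0,p["cx"]],[0,p["fy"],p["cy"]],[0,0,1.]])
def ray(p,uv):
    n=cv2.undistortPoints(np.array([[uv]],float),K(p),np.array(p["D"]))[0,0]
    R=np.array(p["R"]);t=np.array(p["t"])
    return -R.T@t, R.T@np.array([n[0],n[1],1.])
def onz(p,uv,z):
    o,d=ray(p,uv); return o+d*(z-o[2])/d[2]
def tri(rs):
    A=0;b=0
    for o,d in rs:
        d=d/np.linalg.norm(d);M=np.eye(3)-np.outer(d,d);A=A+M;b=b+M@o
    return np.linalg.solve(A,b)
def proj(p,X):
    R=np.array(p["R"]);t=np.array(p["t"])
    return cv2.projectPoints(np.atleast_2d(np.array(X,float)),cv2.Rodrigues(R)[0],t,K(p),np.array(p["D"]))[0][:,0]
def rot(s):
    q=s["tool_rot"];return Rn.from_quat([q[1],q[2],q[3],q[0]])
E
python3 - <<'E'
from h import *
T=robot.get_image("top");S=robot.get_image("side")
cv2.imwrite("pics/a.png",cv2.resize(np.vstack([T["frame"],S["frame"]]),(800,1200))[:600]);cv2.imwrite("pics/b.png",cv2.resize(S["frame"],(800,600)))
cv2.imwrite("pics/a.png",cv2.resize(T["frame"],(800,600)))
for n in ["plug_wing","plug_lugs","neck_mouth","pump","stand","can","vial","jigs"]:
  for nm,p in (("T",T),("S",S)):
    print(n,nm,[(np.round(d["at"],1).tolist(),round(d["p"],2)) for d in robot.tip_of(p,n)][:5])
for p in (T,S): print(-np.array(p["R"]).T@p["t"])
s=robot.get_state();print(s["clock"],s["tool_pos"],rot(s).as_matrix().round(3).tolist())
E
```

```text
plug_wing T [([280.5, 195.8], 0.68), ([357.9, 223.9], 0.67), ([309.0, 234.6], 0.57)]
plug_wing S [([342.3, 201.7], 0.77), ([360.2, 184.9], 0.7), ([208.5, 234.9], 0.67), ([284.1, 200.4], 0.6), ([204.0, 223.7], 0.5)]
plug_lugs T [([310.7, 235.0], 0.76), ([350.5, 222.9], 0.63), ([282.9, 193.3], 0.62)]
plug_lugs S [([339.9, 217.7], 0.95), ([280.2, 217.1], 0.79), ([358.9, 196.4], 0.67)]
neck_mouth T [([171.0, 207.9], 0.72)]
neck_mouth S [([208.6, 227.0], 0.86)]
pump T [([183.4, 219.0], 0.72)]
pump S [([216.0, 295.2], 0.87)]
stand T [([301.2, 235.9], 0.92)]
stand S [([339.5, 231.3], 0.77)]
can T [([215.8, 123.5], 0.7)]
can S [([163.4, 218.7], 0.61), ([205.8, 230.0], 0.23)]
vial T [([218.6, 274.6], 0.62)]
vial S [([305.5, 301.2], 0.61)]
jigs T []
jigs S [([303.8, 178.5], 0.7)]
[ 0.41867443 -0.07376558  0.96865199]
[0.00116332 0.4788532  0.64762322]
0.9 [ 0.15067843 -0.58080608  0.30276054] [[0.968, 0.251, 0.0], [0.251, -0.968, -0.0], [0.0, 0.0, -1.0]]
```

View pics/a.png

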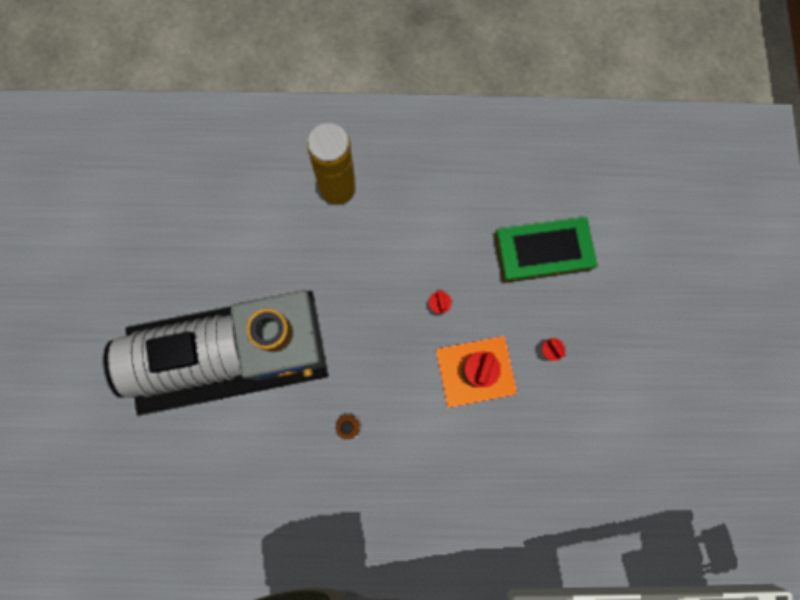

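View pics/b.png

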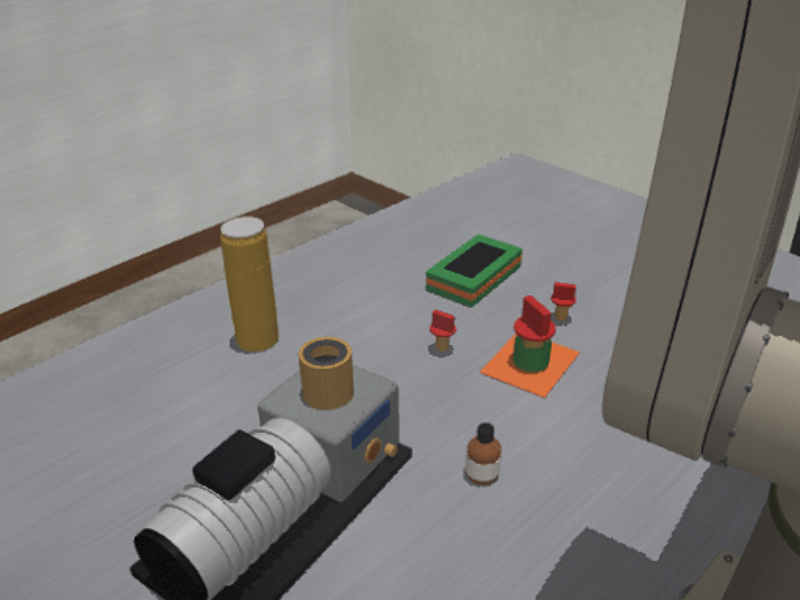

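The side and top pictures show three red plugs. In the top picture (native px) they are at (280,195) small, (358,224) small, and (309,235) large, the last in the green ring on the orange pad. The large one fits the description, and I'll confirm it in a crop while measuring.

```bash
python3 - <<'E'
from h import *
T=robot.get_image("top");S=robot.get_image("side")
f=lambda I,x,y,w,h:cv2.resize(I["frame"][y:y+h,x:x+w],(w*6,h*6),interpolation=cv2.INTER_CUBIC)
cv2.imwrite("pics/c.png",np.hstack([f(T,278,205,64,64),f(S,316,180,64,64)]))
def best(p,n,uv): return min(robot.tip_of(p,n),key=lambda d:np.hypot(*(np.array(d["at"])-uv)))["at"]
for n,a,b,z in [("plug_wing",(309,235),(342,202),.086),("plug_lugs",(310,235),(340,218),.04),("stand",(301,236),(340,231),0.),("neck_mouth",(171,208),(208,227),.166),("pump",(183,219),(216,295),0)]:
  ua,ub=best(T,n,a),best(S,n,b)
  print(n,"tri",tri([ray(T,ua),ray(S,ub)]).round(4),"T",onz(T,ua,z).round(4),"S",onz(S,ub,z).round(4))
# red mask of the plug, in top
for p,nm,c in ((T,"T",(309,235)),(S,"S",(342,202))):
  m=min(robot.masks_of(p,"plug_wing"),key=lambda d:np.hypot(*(np.array(d["at"])-c)))
  ys,xs=np.nonzero(m["pixels"]);print(nm,"red",len(xs),xs.min(),xs.max(),ys.min(),ys.max(),xs.mean(),ys.mean())
# neck edges: brass colour mask top ring
m=[d for d in robot.masks_of(T,"pump")][0]["pixels"]
hsv=cv2.cvtColor(T["frame"],cv2.COLOR_BGR2HSV)
b=(hsv[...,0]>10)&(hsv[...,0]<28)&(hsv[...,1]>100);b[:,:150]=0;b[:,192:]=0;b[:190]=0;b[232:]=0
ys,xs=np.nonzero(b);e=cv2.fitEllipse(cv2.convexHull(np.c_[xs,ys].astype(np.int32)));print("neck ell",e,onz(T,e[0],.166))
E
```

```text
plug_wing tri [ 0.5278 -0.3625 -0.0134] T [ 0.5005 -0.3469  0.086 ] S [ 0.4624 -0.221   0.086 ]
plug_lugs tri [ 0.4531 -0.2352  0.0991] T [ 0.4683 -0.2375  0.04  ] S [ 0.4891 -0.3221  0.04  ]
stand tri [ 0.4684 -0.2359  0.0013] T [ 0.4665 -0.2376  0.    ] S [ 0.4712 -0.2358  0.    ]
neck_mouth tri [0.521  0.0872 0.1592] T [0.5199 0.0857 0.166 ] S [0.514  0.0928 0.166 ]
pump tri [ 0.5129  0.0932 -0.0007] T [0.5126 0.0929 0.    ] S [0.5127 0.0938 0.    ]
T red 431 298 320 224 247 308.77958236658935 235.38979118329468
S red 626 329 355 189 223 341.5702875399361 207.34185303514377
neck ell ((171.72032165527344, 210.8528289794922), (26.047718048095703, 29.671600341796875), 121.25183868408203) [0.51691888 0.08553487 0.166     ]
```

View pics/c.png

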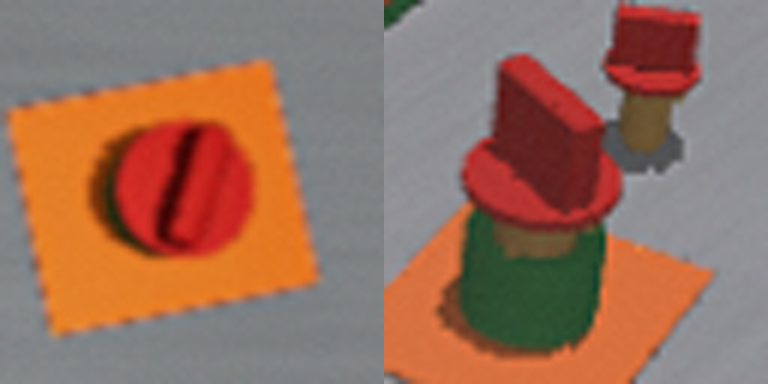

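The crop confirms it: the large plug is at top (309,236) and side (342,202), in the green ring. Next I fit silhouettes in both views for exact positions.

```bash
cat > fit.py <<'E'
from h import *
from scipy.optimize import minimize
U=6
def crop(p,x,y,w,h): return cv2.resize(p["frame"][y:y+h,x:x+w],(w*U,h*U),interpolation=cv2.INTER_CUBIC)
def hullmask(p,pts,x,y,w,h,m=None):
    q=(proj(p,pts)-[x,y]+.5)*U-.5
    m=np.zeros((h*U,w*U),np.uint8) if m is None else m
    cv2.fillConvexPoly(m,cv2.convexHull(np.round(q*16).astype(np.int32)),1,cv2.LINE_8,4);return m
a=np.linspace(0,2*np.pi,60,endpoint=False)
def cyl(c,r,z0,z1): return np.vstack([np.c_[c[0]+r*np.cos(a),c[1]+r*np.sin(a),0*a+z] for z in (z0,z1)])
def bar(c,yaw,z0,z1):
    u=np.array([np.cos(yaw),np.sin(yaw)]);v=np.array([-u[1],u[0]])
    return np.array([[*(np.array(c)+i*.025*u+j*.007*v),z] for i in(-1,1) for j in(-1,1) for z in(z0,z1)])
def red(p,box):
    h=cv2.cvtColor(crop(p,*box),cv2.COLOR_BGR2HSV);return (((h[...,0]<6)|(h[...,0]>172))&(h[...,1]>130)&(h[...,2]>50)).astype(np.uint8)
def big(m,seed=None):
    n,l,st,ce=cv2.connectedComponentsWithStats(m); 
    return (l==1+np.argmax(st[1:,4])).astype(np.uint8)
def plugmask(p,box,v,zw):
    m=hullmask(p,cyl(v[:2],.029,zw-.028,zw-.022),*box)
    return hullmask(p,bar(v[:2],v[2],zw-.022,zw+.014),*box,m)
def fitplug(views,x0,zw):
    obs=[(p,b,big(red(p,b))) for p,b in views]
    def cost(v):
        z=zw if len(v)<4 else v[3]
        return sum(1-(lambda m:(m&o).sum()/(m|o).sum())(plugmask(p,b,v,z)) for p,b,o in obs)
    best=min((minimize(cost,[*x0[:2],y0],method="Nelder-Mead",options=dict(initial_simplex=np.array([[*x0[:2],y0]]*4)+np.vstack([np.zeros(3),np.diag([.006,.006,.2])]))) for y0 in x0[2]),key=lambda r:r.fun)
    return best
E
python3 - <<'E'
from fit import *
T=robot.get_image("top");S=robot.get_image("side")
TV=(T,(288,214,44,44));SV=(S,(322,182,42,48))
for nm,vs in (("both",[TV,SV]),("T",[TV]),("S",[SV])):
    r=fitplug(vs,[.467,-.237,[-.4,0,.4,.9,1.4]] if 0 else [.467,-.237,[-.9,-.3,.3,.9,1.5]],.086);print("plug",nm,r.x.round(4),np.degrees(r.x[2]).round(1),round(r.fun,3))
# neck
def brass(p,b):
    h=cv2.cvtColor(crop(p,*b),cv2.COLOR_BGR2HSV);return ((h[...,0]>9)&(h[...,0]<28)&(h[...,1]>90)).astype(np.uint8)
bt=(150,190,44,44);bs=(184,208,50,60)
ot,os_=[cv2.morphologyEx(big(brass(*q)),cv2.MORPH_CLOSE,np.ones((9,9))) for q in((T,bt),(S,bs))]
def fillh(m):
    c,_=cv2.findContours(m,cv2.RETR_EXTERNAL,cv2.CHAIN_APPROX_NONE);return cv2.drawContours(m.copy(),c,-1,1,-1)
ot,os_=fillh(ot),fillh(os_)
def cost(v,k):
    s=0
    for p,b,o,n in((T,bt,ot,"T"),(S,bs,os_,"S")):
        if n in k:
            m=hullmask(p,cyl(v,.029,.108,.166),*b);s+=1-(m&o).sum()/(m|o).sum()
    return s
for k in("TS","T","S"):
    r=minimize(cost,[.515,.09],args=(k,),method="Nelder-Mead",options=dict(initial_simplex=[[.515,.09],[.521,.09],[.515,.096]]));print("neck",k,r.x.round(4),round(r.fun,3))
    if k=="TS":
      for p,b,o,n in((T,bt,ot,"T"),(S,bs,os_,"S")):
        c=crop(p,*b);m=hullmask(p,cyl(r.x,.029,.108,.166),*b)
        cc,_=cv2.findContours(m,0,1);cv2.drawContours(c,cc,-1,(255,0,255),1);cc,_=cv2.findContours(o,0,1);cv2.drawContours(c,cc,-1,(255,255,0),1);cv2.imwrite(f"pics/n{n}.png",c)
A=cv2.imread("pics/nT.png");B=cv2.imread("pics/nS.png");C=np.zeros((360,570,3),np.uint8);C[:264,:264]=A;C[:,264:564]=B;cv2.imwrite("pics/d.png",C)
E
```

```text
plug both [ 0.4701 -0.2318 -0.4703] -26.9 0.197
plug T [ 0.471  -0.2328  0.2696] 15.4 0.079
plug S [ 0.4699 -0.231  -0.4979] -28.5 0.098
neck TS [0.5195 0.0905] 0.131
neck T [0.5194 0.089 ] 0.056
neck S [0.519  0.0911] 0.063
```

View pics/d.png

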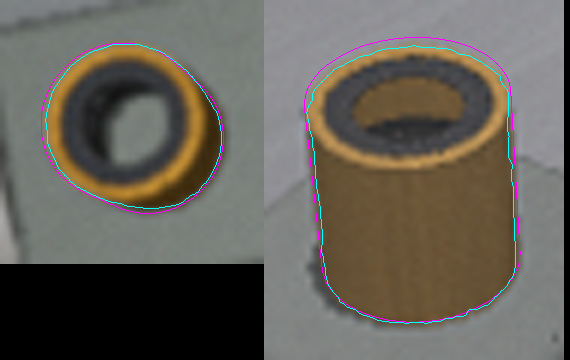

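The neck fit is at about (0.519, 0.090), with the model outline (magenta) within about 1 px. The yaw fits disagree (top +15°, side −28°), so I overlay −28° to settle it, and start approaching.

```bash
cat > go.py <<'E'
from h import *
import sys
def delta(x,y,z,yaw):
    s=robot.get_state();R=rot(s).as_matrix()
    d=R.T@(np.array([x,y,z])-s["tool_pos"])/.03
    c,q=np.cos(np.radians(yaw)),np.sin(np.radians(yaw))
    G=np.array([[c,q,0],[q,-c,0],[0,0,-1.]])
    r=np.degrees(Rn.from_matrix(R.T@G).as_rotvec())/6
    print("t",d.round(3),"a",r.round(3),"clock",round(s["clock"],2),"pos",np.round(s["tool_pos"],4),"F",np.round(s["contact_force"],1),"j6",round(float(np.degrees(s["joints"][5])),1),"op",round(s["opening"],4))
if __name__=="__main__": delta(*map(float,sys.argv[1:]))
E
python3 - <<'E'
from fit import *
T=robot.get_image("top");S=robot.get_image("side");o=[]
for p,b,c in((T,(288,214,44,44),(.471,-.2328)),(S,(322,182,44,44),(.4699,-.231))):
  for y in(-28,-18):
    C=crop(p,*b)
    for pts in(bar(c,np.radians(y),.0999,.1),cyl(c,.029,.0639,.064)):
      q=((proj(p,pts)-b[:2]+.5)*U).astype(np.int32);cv2.polylines(C,[cv2.convexHull(q)],True,(255,255,0),1)
    o.append(C)
cv2.imwrite("pics/e.png",np.vstack([np.hstack(o[:2]),np.hstack(o[2:])]))
E
python3 go.py .4702 -.232 .24 -28
```

```text
t [13.228 -8.58   2.091] a [-0.     0.     7.089] clock 1.85 pos [ 0.1507 -0.5808  0.3027] F [-0.4 -0.5 -0.2] j6 -4.9 op 0.0928
```

View pics/e.png

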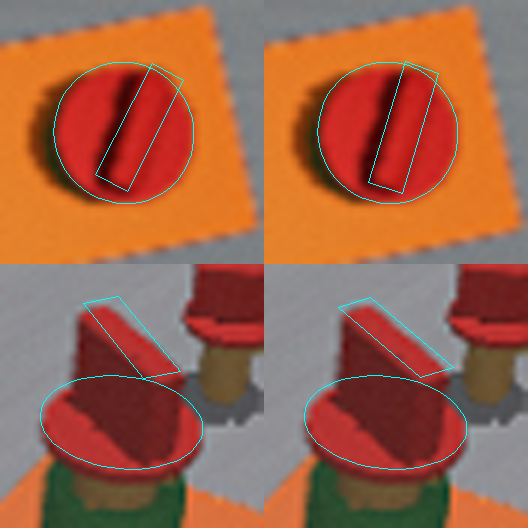

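Request:
{"fn": "move_arm", "kwargs": {"targets": [{"tx": 1.2,"ty": -0.8,"az": 1},{"tx": 2.4,"ty": -1.6,"az": 2},{"tx": 3.6,"ty": -2.4,"az": 3},{"tx": 4.8,"ty": -3.1,"az": 4},{"tx": 6,"ty": -3.9,"az": 5}], "grip": 0.7}}

```text
invalid input at $.targets[0]: expected keys tx, ty, tz, ax, ay, az
```

In both views −18° matches the bar better than −28°, so I'll use −20°. The pads will align it when they close.

Request:
{"fn": "move_arm", "kwargs": {"targets": [{"tx": 1.2,"ty": -0.8,"tz": 0,"ax": 0,"ay": 0,"az": 1},{"tx": 2.4,"ty": -1.6,"tz": 0,"ax": 0,"ay": 0,"az": 2},{"tx": 3.6,"ty": -2.4,"tz": 0,"ax": 0,"ay": 0,"az": 3},{"tx": 4.8,"ty": -3.1,"tz": 0,"ax": 0,"ay": 0,"az": 4},{"tx": 6,"ty": -3.9,"tz": 0,"ax": 0,"ay": 0,"az": 5}], "grip": 0.7}}

```text
clock: 2.27
tool_pos: [0.2921, -0.4257, 0.3028]
tool_rot: [0.0, 0.991, -0.137, 0.0]
contact_force: [1.6, -0.2, 0.2]
opening: 0.0667
```

```bash
python3 go.py .4702 -.232 .22 -20
```

```text
t [ 3.953 -7.828  2.761] a [ 0.002 -0.004  0.701] clock 2.27 pos [ 0.2921 -0.4257  0.3028] F [ 1.6 -0.2  0.2] j6 44.6 op 0.0667
```

Request:
{"fn": "move_arm", "kwargs": {"targets": [{"tx": 0.6,"ty": -1.1,"tz": 0.3,"ax": 0,"ay": 0,"az": 0.2},{"tx": 1.2,"ty": -2.3,"tz": 0.7,"ax": 0,"ay": 0,"az": 0.4},{"tx": 1.7,"ty": -3.4,"tz": 1,"ax": 0,"ay": 0,"az": 0.6},{"tx": 2.3,"ty": -4.5,"tz": 1.3,"ax": 0,"ay": 0,"az": 0.7},{"tx": 2.8,"ty": -5.6,"tz": 1.6,"ax": 0,"ay": 0,"az": 0.7}]}}

```text
clock: 2.68
tool_pos: [0.4181, -0.286, 0.2546]
tool_rot: [0.0, 0.985, -0.171, 0.0]
contact_force: [0.4, 0.2, 0.4]
opening: 0.0652
```

```bash
python3 go.py .4702 -.232 .22 -20
```

```text
t [ 1.026 -2.279  1.154] a [ 0.002 -0.008  0.05 ] clock 2.68 pos [ 0.4181 -0.286   0.2546] F [0.4 0.2 0.4] j6 69.5 op 0.0652
```

Request:
{"fn": "move_arm", "kwargs": {"targets": [{"tx": 0.5,"ty": -1.1,"tz": 0.6,"ax": 0,"ay": 0,"az": 0},{"tx": 1,"ty": -2.3,"tz": 1.15,"ax": 0,"ay": 0,"az": 0.05},{"tx": 1.03,"ty": -2.28,"tz": 1.15,"ax": 0,"ay": 0,"az": 0.05}]}}

```text
clock: 2.93
tool_pos: [0.4709, -0.2278, 0.2168]
tool_rot: [-0.002, 0.985, -0.171, -0.002]
contact_force: [-0.5, 0.4, 0.5]
opening: 0.0651
```

```bash
python3 go.py .4702 -.232 .151 -20; python3 - <<'E'
from fit import *
s=robot.get_state()
T=robot.get_image("top");S=robot.get_image("side")
g=lambda p,x,y,w,h:cv2.resize(p["frame"][y:y+h,x:x+w],(w*4,h*4),interpolation=cv2.INTER_CUBIC)
cv2.imwrite("pics/f.png",np.hstack([g(T,265,190,90,90),g(S,297,160,90,90)]))
E
```

```text
t [0.032 0.147 2.192] a [-0.032  0.036  0.047] clock 2.93 pos [ 0.4709 -0.2278  0.2168] F [-0.5  0.4  0.5] j6 78.2 op 0.0651
```

View pics/f.png

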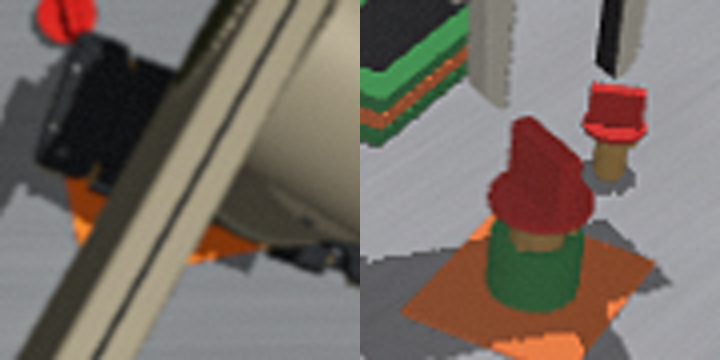

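The side view shows the fingers straddling the wing (plug at about side (432,205)/4 in the crop) with clearance. Descending.

Request:
{"fn": "move_arm", "kwargs": {"targets": [{"tx": 0,"ty": 0,"tz": 0.5,"ax": 0,"ay": 0,"az": 0},{"tx": 0,"ty": 0,"tz": 1.1,"ax": 0,"ay": 0,"az": 0},{"tx": 0,"ty": 0,"tz": 1.7,"ax": 0,"ay": 0,"az": 0},{"tx": 0,"ty": 0,"tz": 2,"ax": 0,"ay": 0,"az": 0},{"tx": 0,"ty": 0,"tz": 2,"ax": 0,"ay": 0,"az": 0}]}}

```text
clock: 3.45
tool_pos: [0.4675, -0.234, 0.1585]
tool_rot: [-0.0, 0.985, -0.174, -0.002]
contact_force: [-0.1, 1.2, -0.2]
opening: 0.0649
```

```bash
python3 go.py .4702 -.232 .151 -20
```

```text
t [ 0.063 -0.093  0.251] a [-0.003  0.03  -0.007] clock 3.45 pos [ 0.4675 -0.234   0.1585] F [-0.1  1.2 -0.2] j6 77.9 op 0.0649
```

Request:
{"fn": "move_arm", "kwargs": {"targets": [{"tx": 0.06,"ty": -0.09,"tz": 0.2,"ax": 0,"ay": 0,"az": 0},{"tx": 0.06,"ty": -0.09,"tz": 0.2,"ax": 0,"ay": 0,"az": 0},{"tx": 0.06,"ty": -0.09,"tz": 0.2,"ax": 0,"ay": 0,"az": 0}]}}

```text
clock: 3.7
tool_pos: [0.4721, -0.232, 0.1551]
tool_rot: [0.0, 0.985, -0.173, 0.001]
contact_force: [0.4, 0.2, -0.3]
opening: 0.0652
```

Request:
{"fn": "move_arm", "kwargs": {"targets": [{"tx": 0,"ty": 0,"tz": 0,"ax": 0,"ay": 0,"az": 0},{"tx": 0,"ty": 0,"tz": 0,"ax": 0,"ay": 0,"az": 0},{"tx": 0,"ty": 0,"tz": 0,"ax": 0,"ay": 0,"az": 0},{"tx": 0,"ty": 0,"tz": 0,"ax": 0,"ay": 0,"az": 0},{"tx": 0,"ty": 0,"tz": 0,"ax": 0,"ay": 0,"az": 0}], "grip": 0, "squeeze": 15}}

```text
clock: 4.12
tool_pos: [0.4718, -0.2316, 0.1545]
tool_rot: [0.0, 0.985, -0.173, 0.0]
contact_force: [0.4, -0.1, -0.1]
opening: 0.0362
```

Request:
{"fn": "move_arm", "kwargs": {"targets": [{"tx": 0,"ty": 0,"tz": 0,"ax": 0,"ay": 0,"az": 0},{"tx": 0,"ty": 0,"tz": 0,"ax": 0,"ay": 0,"az": 0},{"tx": 0,"ty": 0,"tz": 0,"ax": 0,"ay": 0,"az": 0},{"tx": 0,"ty": 0,"tz": 0,"ax": 0,"ay": 0,"az": 0}]}}

```text
clock: 4.45
tool_pos: [0.4717, -0.2316, 0.1542]
tool_rot: [0.0, 0.985, -0.173, -0.0]
contact_force: [0.6, -0.6, -0.0]
opening: 0.0144
```

Gripped, with an opening of 14.4 mm. Lifting straight up.

Request:
{"fn": "move_arm", "kwargs": {"targets": [{"tx": 0,"ty": 0,"tz": 0,"ax": 0,"ay": 0,"az": 0},{"tx": 0,"ty": 0,"tz": 0,"ax": 0,"ay": 0,"az": 0},{"tx": 0,"ty": 0,"tz": -0.3,"ax": 0,"ay": 0,"az": 0},{"tx": 0,"ty": 0,"tz": -0.8,"ax": 0,"ay": 0,"az": 0},{"tx": 0,"ty": 0,"tz": -1.5,"ax": 0,"ay": 0,"az": 0}]}}

```text
clock: 4.87
tool_pos: [0.4705, -0.2309, 0.1981]
tool_rot: [-0.001, 0.985, -0.173, -0.002]
contact_force: [0.4, -0.8, -1.9]
opening: 0.0141
```

Request:
{"fn": "move_arm", "kwargs": {"targets": [{"tx": 0,"ty": 0,"tz": -0.9,"ax": 0,"ay": 0,"az": 0},{"tx": 0,"ty": 0,"tz": -1.8,"ax": 0,"ay": 0,"az": 0},{"tx": 0,"ty": 0,"tz": -2.8,"ax": 0,"ay": 0,"az": 0},{"tx": 0,"ty": 0,"tz": -3.8,"ax": 0,"ay": 0,"az": 0},{"tx": 0,"ty": 0,"tz": -4.7,"ax": 0,"ay": 0,"az": 0}]}}

```text
clock: 5.28
tool_pos: [0.4715, -0.2314, 0.3427]
tool_rot: [0.0, 0.985, -0.173, 0.0]
contact_force: [0.4, -1.7, -1.0]
opening: 0.014
```

```bash
python3 go.py .519 .0903 .345 30
```

```text
t [ -2.172 -10.62   -0.08 ] a [ 4.000e-03 -6.000e-03 -8.326e+00] clock 5.28 pos [ 0.4715 -0.2314  0.3427] F [ 0.4 -1.7 -1. ] j6 78.2 op 0.014
```

Request:
{"fn": "move_arm", "kwargs": {"targets": [{"tx": -0.2,"ty": -1,"tz": 0,"ax": 0,"ay": 0,"az": -0.8},{"tx": -0.4,"ty": -2.1,"tz": 0,"ax": 0,"ay": 0,"az": -1.6},{"tx": -0.65,"ty": -3.2,"tz": 0,"ax": 0,"ay": 0,"az": -2.5},{"tx": -0.9,"ty": -4.3,"tz": 0,"ax": 0,"ay": 0,"az": -3.3},{"tx": -1.1,"ty": -5.4,"tz": 0,"ax": 0,"ay": 0,"az": -4.2}]}}

```text
clock: 5.7
tool_pos: [0.4956, -0.0665, 0.3408]
tool_rot: [-0.0, 0.999, 0.047, 0.0]
contact_force: [1.2, 0.3, -2.8]
opening: 0.0137
```

```bash
python3 go.py .519 .0903 .345 30
```

```text
t [ 1.273 -5.13  -0.14 ] a [-1.000e-03 -1.000e-03 -4.093e+00] clock 5.7 pos [ 0.4956 -0.0665  0.3408] F [ 1.2  0.3 -2.8] j6 71.0 op 0.0137
```

Request:
{"fn": "move_arm", "kwargs": {"targets": [{"tx": 0.3,"ty": -1.1,"tz": 0,"ax": 0,"ay": 0,"az": -0.9},{"tx": 0.6,"ty": -2.2,"tz": -0.1,"ax": 0,"ay": 0,"az": -1.8},{"tx": 0.9,"ty": -3.3,"tz": -0.1,"ax": 0,"ay": 0,"az": -2.7},{"tx": 1.1,"ty": -4.4,"tz": -0.1,"ax": 0,"ay": 0,"az": -3.6},{"tx": 1.27,"ty": -5.13,"tz": -0.1,"ax": 0,"ay": 0,"az": -4.1}]}}

```text
clock: 6.12
tool_pos: [0.5194, 0.0916, 0.3437]
tool_rot: [-0.0, 0.965, 0.261, 0.0]
contact_force: [0.5, -1.0, -2.1]
opening: 0.0139
```

Request:
{"fn": "move_arm", "kwargs": {"targets": [{"tx": 0,"ty": 0,"tz": 0,"ax": 0,"ay": 0,"az": 0},{"tx": 0,"ty": 0,"tz": 0,"ax": 0,"ay": 0,"az": 0},{"tx": 0,"ty": 0,"tz": 0,"ax": 0,"ay": 0,"az": 0}]}}

```text
clock: 6.37
tool_pos: [0.5197, 0.0882, 0.3434]
tool_rot: [0.0, 0.966, 0.257, -0.0]
contact_force: [0.1, -0.2, -1.7]
opening: 0.0141
```

```bash
python3 go.py .519 .0903 .345 30; python3 - <<'E'
from fit import *
T=robot.get_image("top");S=robot.get_image("side")
g=lambda p,x,y,w,h:cv2.resize(p["frame"][y:y+h,x:x+w],(w*4,h*4),interpolation=cv2.INTER_CUBIC)
np.save("pics/T.npy",T,allow_pickle=True);np.save("pics/S.npy",S,allow_pickle=True)
s=robot.get_state();R=rot(s).as_matrix()
for k in (.068,.114,.148): print(k,proj(S,s["tool_pos"]+R[:,2]*k).round(1),proj(T,s["tool_pos"]+R[:,2]*k).round(1))
cv2.imwrite("pics/g.png",np.hstack([g(T,130,160,100,130),g(S,160,130,100,130)]))
E
```

```text
t [ 0.015 -0.071 -0.055] a [ 0.003  0.005 -0.034] clock 6.37 pos [0.5197 0.0882 0.3434] F [ 0.1 -0.2 -1.7] j6 64.3 op 0.0141
0.068 [[204.3 166.8]] [[159.6 202.3]]
0.114 [[206.2 191.5]] [[164.8 205.6]]
0.148 [[207.6 208.8]] [[168.2 207.8]]
```

View pics/g.png

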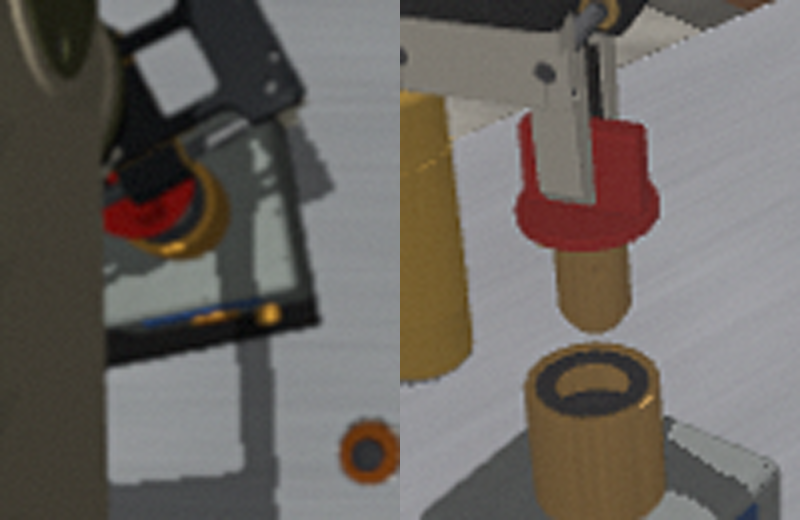

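The side picture shows the plug hanging upright over the neck, with the stem at about (208,202) and the neck mouth at about (208,226). I now measure the plug–neck offset in the same camera, so calibration error cancels.

```bash
cat > rel.py <<'E'
from fit import *
def masks(p,b):
    h=cv2.cvtColor(crop(p,*b),cv2.COLOR_BGR2HSV)
    r=((h[...,0]<6)|(h[...,0]>172))&(h[...,1]>130)&(h[...,2]>50)
    br=(h[...,0]>9)&(h[...,0]<28)&(h[...,1]>80)
    return r.astype(np.uint8),br.astype(np.uint8)
def iou(m,o,w=None):
    return 1-(m&o).sum()/(m|o).sum()
def nm(f,x0,d=.005): 
    x0=np.array(x0);return minimize(f,x0,method="Nelder-Mead",options=dict(initial_simplex=np.vstack([x0]+[x0+d*e for e in np.eye(len(x0))])))
E
python3 - <<'E'
from rel import *
T=np.load("pics/T.npy",allow_pickle=True).item();S=np.load("pics/S.npy",allow_pickle=True).item()
tz=.3434;zw=tz-.068
b=(184,182,44,33);r,br=masks(S,b);o=big(cv2.morphologyEx(r|br,cv2.MORPH_CLOSE,np.ones((7,7))))
br2=big(br);
def stem(v,z): 
    m=hullmask(S,np.vstack([cyl(v[:2],.015,z-.028,z-.072),cyl(v[:2],.0095,z-.079,z-.08)]),*b)
    return hullmask(S,cyl(v[:2],.029,z-.028,z-.022),*b,m)
# ignore finger area: only rows below ~ row 186
k=int((186-182)*U)
for zz in (zw-.002,zw,zw+.002):
    q=nm(lambda v:iou(stem(v,zz)[k:],o[k:]),[.5197,.0885]);print("plug S zw",round(zz,4),q.x.round(4),round(q.fun,3))
C=crop(S,*b);m=stem(q.x,zz);cc,_=cv2.findContours(m,0,1);cv2.drawContours(C,cc,-1,(255,0,255),1)
# stem columns vs model columns
ys=np.arange(int((199-182)*U),int((206-182)*U));
mid=[np.nonzero(br[y])[0] for y in ys];print("stem centre col",np.mean([(m[0]+m[-1])/2 for m in mid])/U+b[0],"w",np.mean([m[-1]-m[0] for m in mid])/U)
mm=stem([.5197,.0882],zw);mid=[np.nonzero(mm[y])[0] for y in ys];print("model TCP stem col",np.mean([(m[0]+m[-1])/2 for m in mid])/U+b[0])
bn=(184,212,50,52);o2=big(masks(S,bn)[1]);
rows=range(int((240-212)*U),int((252-212)*U));mid=[np.nonzero(o2[y])[0] for y in rows]
print("neck col",np.mean([(m[0]+m[-1])/2 for m in mid])/U+bn[0])
mn=hullmask(S,cyl((.519,.0903),.029,.108,.166),*bn);mid=[np.nonzero(mn[y])[0] for y in rows];print("model neck(.519,.0903) col",np.mean([(m[0]+m[-1])/2 for m in mid])/U+bn[0])
X=np.array([.519,.0903,.166]);J=(proj(S,[X+[.001,0,0],X+[0,.001,0],X+[0,0,.001]])-proj(S,X));print("S px/mm",J.round(3).tolist())
J=(proj(T,[X+[.001,0,0],X+[0,.001,0],X+[0,0,.001]])-proj(T,X));print("T px/mm",J.round(3).tolist())
# rim ellipse S: bright rim outer contour via dark thread ring (outer 24mm)
h=cv2.cvtColor(crop(S,*bn),cv2.COLOR_BGR2HSV);d=big(((h[...,1]<70)&(h[...,2]<95)).astype(np.uint8))
e=cv2.fitEllipse(cv2.convexHull(np.argwhere(d)[:,::-1].astype(np.int32)));c=(np.array(e[0])+.5)/U-.5+bn[:2];print("ring ell",e,c,"model rim",proj(S,[.519,.0903,.166]), onz(S,c,.166))
cv2.imwrite("pics/h.png",C)
E
```

```text
plug S zw 0.2734 [0.5203 0.0848] 0.044
plug S zw 0.2754 [0.5182 0.0865] 0.045
plug S zw 0.2774 [0.5159 0.0885] 0.047
stem centre col 208.38492063492063 w 17.563492063492063
model TCP stem col 207.11904761904762
neck col 209.49884259259258
model neck(.519,.0903) col 209.88310185185185
S px/mm [[-0.379, -0.253], [-0.457, 0.252], [-0.039, -0.476]]
T px/mm [[0.02, -0.451], [-0.454, -0.005], [-0.09, -0.057]]
ring ell ((95.8548812866211, 250.87216186523438), (214.01004028320312, 235.13072204589844), 96.25502014160156) [199.55914688 253.39536031] model rim [[207.73623341 223.87673633]] [0.46904051 0.1483794  0.166     ]
```

```bash
python3 - <<'E'
from rel import *
T=np.load("pics/T.npy",allow_pickle=True).item();S=np.load("pics/S.npy",allow_pickle=True).item()
zw=.2754
b=(150,190,40,36);r,_=masks(T,b);r=big(r)
cols=range(int(8*U),int(22*U));obs=np.array([np.nonzero(r[:,c])[0].max() if r[:,c].any() else np.nan for c in cols])
m=hullmask(T,cyl((.5197,.0882),.029,zw-.028,zw-.022),*b);mod=np.array([np.nonzero(m[:,c])[0].max() if m[:,c].any() else np.nan for c in cols])
print("T flange low edge obs-model px",((obs-mod)/U)[::6].round(2))
for c in ((.5197,.0882),):
  f=lambda v:np.nanmean(np.abs(np.array([ (np.nonzero(q[:,c])[0].max() if q[:,c].any() else 0) for q in [hullmask(T,cyl(v,.029,zw-.028,zw-.022),*b)] for c in cols])-obs))
  q=nm(f,c,.004);print("T flange fit",q.x.round(4),q.fun/U)
# S rim: sample column through axis; print profile
b=(184,208,50,30);c=crop(S,*b);h=cv2.cvtColor(c,cv2.COLOR_BGR2HSV)
d=((h[...,1]<90)&(h[...,2]<100)).astype(np.uint8);d[:int(8*U)]=0
n,l,st,ce=cv2.connectedComponentsWithStats(d);print(st[1:][st[1:,4]>300].tolist())
C=c.copy()
for rr in(.029,.024,.016):
  qq=((proj(S,cyl((.519,.0905),rr,.166,.166)[:60])-b[:2]+.5)*U-.5).astype(np.int32);cv2.polylines(C,[qq],True,(255,255,0),1)
bT=(150,195,44,44);D=crop(T,*bT)
for rr in(.029,.024,.016):
  qq=((proj(T,cyl((.519,.0905),rr,.166,.166)[:60])-bT[:2]+.5)*U-.5).astype(np.int32);cv2.polylines(D,[qq],True,(255,255,0),1)
qq=((proj(T,cyl((.5197,.0882),.029,zw-.022,zw-.022)[:60])-bT[:2]+.5)*U-.5).astype(np.int32);cv2.polylines(D,[qq],True,(255,0,255),1)
O=np.zeros((264,564,3),np.uint8);O[:180,:300]=C;O[:,300:]=D;cv2.imwrite("pics/i.png",O)
E
```

```text
T flange low edge obs-model px [-0.17 -0.17 -0.17  0.    0.    0.   -0.17  0.    0.5   0.83  1.    1.17
  1.17  1.33]
T flange fit [0.5191 0.0848] 0.15277777777777776
[[60, 56, 170, 102, 9363], [248, 157, 21, 23, 340]]
```

View pics/i.png

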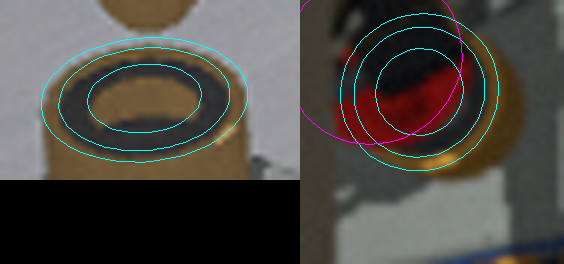

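Combining both cameras, the shift needed is about (+0.2, +4.6) mm. I apply it and lower the tapered tip just into the mouth.

Request:
{"fn": "move_arm", "kwargs": {"targets": [{"tx": 0.04,"ty": -0.07,"tz": 0,"ax": 0,"ay": 0,"az": 0},{"tx": 0.08,"ty": -0.13,"tz": 0.3,"ax": 0,"ay": 0,"az": 0},{"tx": 0.08,"ty": -0.13,"tz": 0.6,"ax": 0,"ay": 0,"az": 0},{"tx": 0.08,"ty": -0.13,"tz": 0.8,"ax": 0,"ay": 0,"az": 0},{"tx": 0.08,"ty": -0.13,"tz": 0.9,"ax": 0,"ay": 0,"az": 0}]}}

```text
clock: 6.88
tool_pos: [0.5193, 0.093, 0.314]
tool_rot: [-0.0, 0.966, 0.257, -0.001]
contact_force: [-0.4, 1.0, -2.4]
opening: 0.0137
```

Request:
{"fn": "move_arm", "kwargs": {"targets": [{"tx": 0,"ty": 0,"tz": 0.1,"ax": 0,"ay": 0,"az": 0},{"tx": 0,"ty": 0,"tz": 0.1,"ax": 0,"ay": 0,"az": 0},{"tx": 0,"ty": 0,"tz": 0.1,"ax": 0,"ay": 0,"az": 0}]}}

```text
clock: 7.13
tool_pos: [0.52, 0.0932, 0.3131]
tool_rot: [-0.0, 0.966, 0.257, -0.0]
contact_force: [-0.5, 0.1, -2.7]
opening: 0.0138
```

```bash
python3 go.py .5199 .0928 .31 30; python3 - <<'E'
from rel import *
T=robot.get_image("top");S=robot.get_image("side")
g=lambda p,x,y,w,h:cv2.resize(p["frame"][y:y+h,x:x+w],(w*7,h*7),interpolation=cv2.INTER_CUBIC)
cv2.imwrite("pics/j.png",np.hstack([g(T,150,190,56,60),g(S,182,185,56,60)]))
E
```

```text
t [-0.009  0.011  0.104] a [-0.001  0.003 -0.027] clock 7.13 pos [0.52   0.0932 0.3131] F [-0.5  0.1 -2.7] j6 64.8 op 0.0138
```

View pics/j.png

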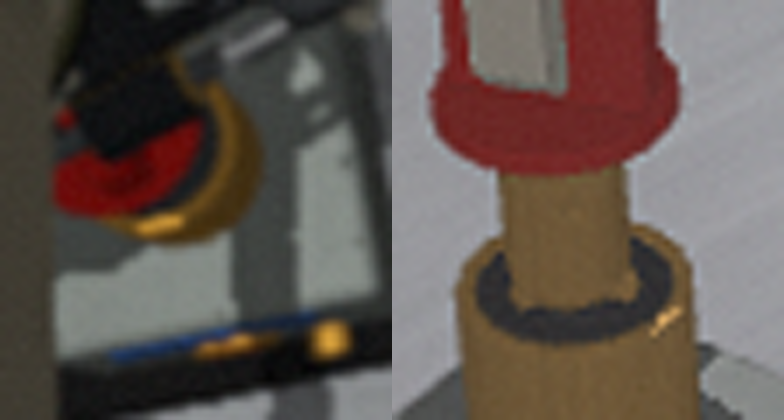

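The side picture shows the stem centred laterally in the mouth to about 0.5 mm (stem at about 565 against bore centre 573 in the crop). I now feel my way down.

Request:
{"fn": "move_arm", "kwargs": {"targets": [{"tx": 0,"ty": 0,"tz": 0.1,"ax": 0,"ay": 0,"az": 0},{"tx": 0,"ty": 0,"tz": 0.15,"ax": 0,"ay": 0,"az": 0},{"tx": 0,"ty": 0,"tz": 0.2,"ax": 0,"ay": 0,"az": 0},{"tx": 0,"ty": 0,"tz": 0.2,"ax": 0,"ay": 0,"az": 0},{"tx": 0,"ty": 0,"tz": 0.2,"ax": 0,"ay": 0,"az": 0}]}}

```text
clock: 7.65
tool_pos: [0.5199, 0.0932, 0.3071]
tool_rot: [-0.0, 0.966, 0.257, -0.0]
contact_force: [-0.0, -0.3, -2.6]
opening: 0.0138
```

```bash
python3 - <<'E'
from plant import robot
for i in range(3):
  s=robot.get_state();print(s["contact_force"],s["moment"])
E
```

```text
[-0.03544963 -0.25262824 -2.56062049] [-0.00216389 -0.06678241  0.01098424]
[-0.03544963 -0.25262824 -2.56062049] [-0.00216389 -0.06678241  0.01098424]
[-0.03544963 -0.25262824 -2.56062049] [-0.00216389 -0.06678241  0.01098424]
```

Request:
{"fn": "move_arm", "kwargs": {"targets": [{"tx": 0,"ty": 0,"tz": 0.05,"ax": 0,"ay": 0,"az": 0},{"tx": 0,"ty": 0,"tz": 0.1,"ax": 0,"ay": 0,"az": 0},{"tx": 0,"ty": 0,"tz": 0.13,"ax": 0,"ay": 0,"az": 0},{"tx": 0,"ty": 0,"tz": 0.13,"ax": 0,"ay": 0,"az": 0}]}}

```text
clock: 7.98
tool_pos: [0.5199, 0.0932, 0.303]
tool_rot: [-0.0, 0.966, 0.257, -0.0]
contact_force: [0.1, 0.1, -2.4]
opening: 0.0137
```

Request:
{"fn": "move_arm", "kwargs": {"targets": [{"tx": 0,"ty": 0,"tz": 0.05,"ax": 0,"ay": 0,"az": 0},{"tx": 0,"ty": 0,"tz": 0.1,"ax": 0,"ay": 0,"az": 0},{"tx": 0,"ty": 0,"tz": 0.15,"ax": 0,"ay": 0,"az": 0},{"tx": 0,"ty": 0,"tz": 0.15,"ax": 0,"ay": 0,"az": 0}]}}

```text
clock: 8.32
tool_pos: [0.52, 0.0931, 0.2985]
tool_rot: [0.0, 0.966, 0.257, -0.0]
contact_force: [1.2, -1.0, -1.9]
opening: 0.0142
```

Request:
{"fn": "move_arm", "kwargs": {"targets": [{"tx": 0,"ty": 0,"tz": 0.05,"ax": 0,"ay": 0,"az": 0},{"tx": 0,"ty": 0,"tz": 0.1,"ax": 0,"ay": 0,"az": 0},{"tx": 0,"ty": 0,"tz": 0.1,"ax": 0,"ay": 0,"az": 0}]}}

```text
clock: 8.57
tool_pos: [0.52, 0.0931, 0.2956]
tool_rot: [0.0, 0.966, 0.257, -0.0]
contact_force: [0.7, -1.0, -2.9]
opening: 0.0138
```

```bash
python3 go.py .52 .0931 .29 30;python3 -c "
from plant import robot;print(robot.get_state()['moment'])"
```

```text
t [-0.001 -0.     0.185] a [ 0.002  0.001 -0.027] clock 8.57 pos [0.52   0.0931 0.2956] F [ 0.7 -1.  -2.9] j6 64.8 op 0.0138
[-0.31735847 -0.2624782   0.03535707]
```

The light lateral force (+x, −y) says to shift about 0.7 mm that way, which is tool +y.

Request:
{"fn": "move_arm", "kwargs": {"targets": [{"tx": 0.004,"ty": 0.023,"tz": 0,"ax": 0,"ay": 0,"az": 0},{"tx": 0.004,"ty": 0.023,"tz": 0,"ax": 0,"ay": 0,"az": 0},{"tx": 0.004,"ty": 0.023,"tz": 0,"ax": 0,"ay": 0,"az": 0}]}}

```text
clock: 8.82
tool_pos: [0.5204, 0.0928, 0.2958]
tool_rot: [-0.0, 0.966, 0.258, -0.0]
contact_force: [-0.6, -0.2, -1.4]
opening: 0.0137
```

```bash
python3 -c "
from plant import robot;s=robot.get_state();print(s['contact_force'],s['moment'])"
```

```text
[-0.60225952 -0.16577761 -1.40421969] [-0.01827376 -0.00313889 -0.00837549]
```

Request:
{"fn": "move_arm", "kwargs": {"targets": [{"tx": 0,"ty": 0,"tz": 0.05,"ax": 0,"ay": 0,"az": 0},{"tx": 0,"ty": 0,"tz": 0.1,"ax": 0,"ay": 0,"az": 0},{"tx": 0,"ty": 0,"tz": 0.1,"ax": 0,"ay": 0,"az": 0}]}}

```text
clock: 9.07
tool_pos: [0.5203, 0.0928, 0.2924]
tool_rot: [-0.0, 0.966, 0.258, -0.0]
contact_force: [0.6, 0.3, -2.1]
opening: 0.0142
```

```bash
python3 -c "
from plant import robot;s=robot.get_state();print(s['contact_force'],s['moment'])"
```

```text
[ 0.58364844  0.34754606 -2.09009339] [-0.01512396  0.01313899  0.03139764]
```

Free again, with moments near zero. Continuing down.

Request:
{"fn": "move_arm", "kwargs": {"targets": [{"tx": 0,"ty": 0,"tz": 0.08,"ax": 0,"ay": 0,"az": 0},{"tx": 0,"ty": 0,"tz": 0.16,"ax": 0,"ay": 0,"az": 0},{"tx": 0,"ty": 0,"tz": 0.24,"ax": 0,"ay": 0,"az": 0},{"tx": 0,"ty": 0,"tz": 0.24,"ax": 0,"ay": 0,"az": 0}]}}

```text
clock: 9.4
tool_pos: [0.5201, 0.0927, 0.2848]
tool_rot: [-0.0, 0.966, 0.257, -0.001]
contact_force: [0.3, -0.6, -2.6]
opening: 0.0137
```

```bash
python3 -c "
from plant import robot;s=robot.get_state();print(s['contact_force'],s['moment'])"
```

```text
[ 0.25083422 -0.60422955 -2.59638526] [-0.07930219 -0.00909778  0.00852825]
```

Request:
{"fn": "move_arm", "kwargs": {"targets": [{"tx": 0,"ty": 0,"tz": 0.05,"ax": 0,"ay": 0,"az": 0},{"tx": 0,"ty": 0,"tz": 0.1,"ax": 0,"ay": 0,"az": 0},{"tx": 0,"ty": 0,"tz": 0.1,"ax": 0,"ay": 0,"az": 0}]}}

```text
clock: 9.65
tool_pos: [0.5203, 0.0927, 0.2823]
tool_rot: [-0.0, 0.966, 0.258, -0.0]
contact_force: [-0.2, -0.1, -2.1]
opening: 0.0138
```

```bash
python3 -c "
from plant import robot;s=robot.get_state();print(s['contact_force'],s['moment'])"
```

```text
[-0.18841548 -0.10310748 -2.13925082] [-0.0389563  -0.05891973  0.06562172]
```

Request:
{"fn": "move_arm", "kwargs": {"targets": [{"tx": 0,"ty": 0,"tz": 0.03,"ax": 0,"ay": 0,"az": 0},{"tx": 0,"ty": 0,"tz": 0.07,"ax": 0,"ay": 0,"az": 0},{"tx": 0,"ty": 0,"tz": 0.1,"ax": 0,"ay": 0,"az": 0},{"tx": 0,"ty": 0,"tz": 0.1,"ax": 0,"ay": 0,"az": 0}]}}

```text
clock: 9.98
tool_pos: [0.5204, 0.0927, 0.2794]
tool_rot: [-0.0, 0.966, 0.257, -0.0]
contact_force: [-1.1, 0.1, -1.6]
opening: 0.0139
```

Request:
{"fn": "move_arm", "kwargs": {"targets": [{"tx": 0,"ty": 0,"tz": 0.02,"ax": 0,"ay": 0,"az": 0},{"tx": 0,"ty": 0,"tz": 0.04,"ax": 0,"ay": 0,"az": 0},{"tx": 0,"ty": 0,"tz": 0.04,"ax": 0,"ay": 0,"az": 0}]}}

```text
clock: 10.23
tool_pos: [0.5204, 0.0927, 0.2783]
tool_rot: [-0.0, 0.966, 0.257, -0.0]
contact_force: [-0.6, -0.1, -1.6]
opening: 0.0141
```

```bash
python3 -c "
from plant import robot;s=robot.get_state();print(s['contact_force'],s['moment'])"
```

```text
[-0.60311301 -0.08809545 -1.59762204] [-0.02260647 -0.03313833 -0.00296477]
```

Request:
{"fn": "move_arm", "kwargs": {"targets": [{"tx": 0,"ty": 0,"tz": 0.02,"ax": 0,"ay": 0,"az": 0},{"tx": 0,"ty": 0,"tz": 0.05,"ax": 0,"ay": 0,"az": 0},{"tx": 0,"ty": 0,"tz": 0.05,"ax": 0,"ay": 0,"az": 0}]}}

```text
clock: 10.48
tool_pos: [0.5205, 0.0927, 0.277]
tool_rot: [0.0, 0.966, 0.257, 0.0]
contact_force: [1.5, -1.3, -1.2]
opening: 0.0136
```

```bash
python3 -c "
from plant import robot;s=robot.get_state();print(s['contact_force'],s['moment'])"
```

```text
[ 1.45399494 -1.33718159 -1.24293967] [0.01404057 0.0045416  0.02765719]
```

Request:
{"fn": "move_arm", "kwargs": {"targets": [{"tx": 0,"ty": 0,"tz": 0.02,"ax": 0,"ay": 0,"az": 0},{"tx": 0,"ty": 0,"tz": 0.04,"ax": 0,"ay": 0,"az": 0},{"tx": 0,"ty": 0,"tz": 0.04,"ax": 0,"ay": 0,"az": 0}]}}

```text
clock: 10.73
tool_pos: [0.5206, 0.0927, 0.2767]
tool_rot: [0.0, 0.966, 0.257, 0.0]
contact_force: [-2.7, -0.1, 4.7]
opening: 0.0139
```

```bash
python3 -c "
from plant import robot;s=robot.get_state();print(s['contact_force'],s['moment'])"
```

```text
[-2.71165528 -0.10291889  4.73980582] [-0.07179104  0.54470845  0.01055163]
```

Light contact (about 7 N): the plug is set on the thread, lugs about 3.3 mm below the rim. I loosen to a loose cradle (17 mm around the 14 mm wing), so it can drop by its own weight while being turned.

Request:
{"fn": "move_arm", "kwargs": {"targets": [{"tx": 0,"ty": 0,"tz": 0,"ax": 0,"ay": 0,"az": 0},{"tx": 0,"ty": 0,"tz": 0,"ax": 0,"ay": 0,"az": 0},{"tx": 0,"ty": 0,"tz": 0,"ax": 0,"ay": 0,"az": 0},{"tx": 0,"ty": 0,"tz": 0,"ax": 0,"ay": 0,"az": 0}], "grip": 0.185}}

```text
clock: 11.07
tool_pos: [0.5204, 0.0927, 0.2756]
tool_rot: [-0.0, 0.966, 0.257, -0.0]
contact_force: [-0.6, -0.0, 0.3]
opening: 0.0171
```

```bash
cat > zfit.py <<'E'
from rel import *
# side view: neck top of visible brass vs flange low edge. Column scan at axis: lowest red row
def look(save=None):
    S=robot.get_image("side");b=(184,185,50,50)
    r,br=masks(S,b);r=big(r)
    c=slice(int(18*U),int(32*U))
    low=[np.nonzero(r[:,i])[0].max()/U+b[1] for i in range(c.start,c.stop) if r[:,i].any()]
    left,right=[np.max(np.nonzero(r[:,i])[0])/U+b[1] for i in (int(12*U),int(36*U))] if r[:,int(12*U)].any() and r[:,int(36*U)].any() else (0,0)
    s=robot.get_state()
    print("flange low row",round(np.max(low),2),"l/r",round(left,2),round(right,2),"F",s["contact_force"].round(1) if hasattr(s["contact_force"],'round') else s["contact_force"],"M",np.round(s["moment"],2),"pos",np.round(s["tool_pos"],4),"yaw",round(float(np.degrees(2*np.arctan2(s["tool_rot"][2],s["tool_rot"][1]))),1),"op",round(s["opening"],4),"clk",round(s["clock"],2))
    if save: cv2.imwrite(save,cv2.resize(S["frame"][175:245,170:250],(640,560),interpolation=cv2.INTER_CUBIC))
if __name__=="__main__":
    import sys;look(*sys.argv[1:])
E
python3 zfit.py
```

```text
flange low row 228.33 l/r 226.67 223.83 F [ 0.6  0.1 -0.8] M [-0.02  0.07 -0.02] pos [0.5204 0.0927 0.2756] yaw 29.8 op 0.017 clk 11.12
```

Cradled with no load. Backing off anticlockwise in about 24° steps and watching for the drop.

Request:
{"fn": "move_arm", "kwargs": {"targets": [{"tx": 0,"ty": 0,"tz": 0,"ax": 0,"ay": 0,"az": -0.8},{"tx": 0,"ty": 0,"tz": 0,"ax": 0,"ay": 0,"az": -1.6},{"tx": 0,"ty": 0,"tz": 0,"ax": 0,"ay": 0,"az": -2.4},{"tx": 0,"ty": 0,"tz": 0,"ax": 0,"ay": 0,"az": -3.2},{"tx": 0,"ty": 0,"tz": 0,"ax": 0,"ay": 0,"az": -4}]}}

```text
clock: 11.53
tool_pos: [0.5205, 0.0928, 0.2758]
tool_rot: [-0.0, 0.891, 0.455, 0.0]
contact_force: [-0.4, -0.1, 0.5]
opening: 0.0174
```

```bash
python3 zfit.py
```

```text
flange low row 228.0 l/r 226.17 223.67 F [-0.6  0.3  1. ] M [ 0.01  0.   -0.03] pos [0.5204 0.0927 0.2757] yaw 54.4 op 0.0172 clk 11.58
```

Request:
{"fn": "move_arm", "kwargs": {"targets": [{"tx": -0.03,"ty": -0.013,"tz": 0,"ax": 0,"ay": 0,"az": -0.8},{"tx": -0.065,"ty": -0.027,"tz": 0,"ax": 0,"ay": 0,"az": -1.6},{"tx": -0.065,"ty": -0.027,"tz": 0,"ax": 0,"ay": 0,"az": -2.4},{"tx": -0.065,"ty": -0.027,"tz": 0,"ax": 0,"ay": 0,"az": -3.2},{"tx": -0.065,"ty": -0.027,"tz": 0,"ax": 0,"ay": 0,"az": -4}]}}

```text
clock: 12.0
tool_pos: [0.5187, 0.0915, 0.2756]
tool_rot: [0.0, 0.778, 0.629, 0.0]
contact_force: [0.5, -1.4, -0.4]
opening: 0.0177
```

```bash
python3 zfit.py
```

```text
flange low row 232.83 l/r 230.5 229.0 F [ 0.7 -1.9 -0.5] M [-0.19 -0.16 -0.58] pos [0.5187 0.0914 0.2756] yaw 78.3 op 0.0181 clk 12.05
```

It dropped about 10 mm into the start, and the wrist moment shows the stop being touched. I reverse clockwise straight away, which takes up the play first.

Request:
{"fn": "move_arm", "kwargs": {"targets": [{"tx": 0,"ty": 0,"tz": 0,"ax": 0,"ay": 0,"az": 0.8},{"tx": 0,"ty": 0,"tz": 0,"ax": 0,"ay": 0,"az": 1.6},{"tx": 0,"ty": 0,"tz": 0,"ax": 0,"ay": 0,"az": 2.4},{"tx": 0,"ty": 0,"tz": 0,"ax": 0,"ay": 0,"az": 2.4},{"tx": 0,"ty": 0,"tz": 0,"ax": 0,"ay": 0,"az": 2.4}]}}

```text
clock: 12.47
tool_pos: [0.5186, 0.0916, 0.2757]
tool_rot: [-0.0, 0.851, 0.526, -0.0]
contact_force: [0.3, 1.1, 1.3]
opening: 0.0172
```

```bash
python3 zfit.py pics/k.png
```

```text
flange low row 232.83 l/r 230.67 229.0 F [-0.1 -0.4 -1.2] M [-0.01 -0.05 -0.01] pos [0.5186 0.0916 0.2757] yaw 63.5 op 0.0173 clk 12.52
```

View pics/k.png

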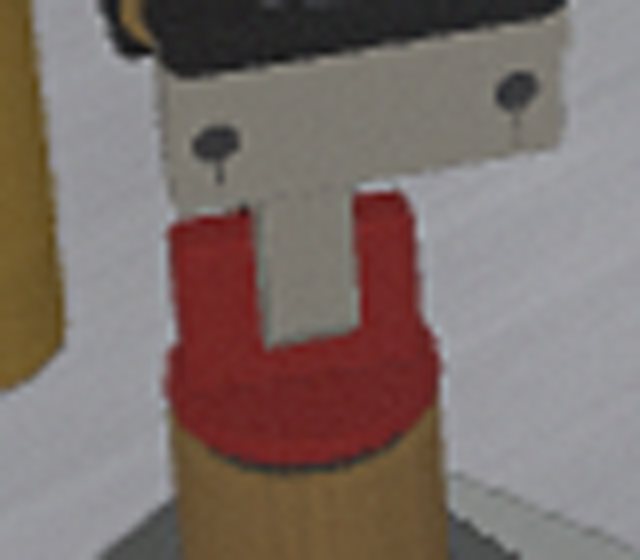

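The picture shows the plug upright and free in the thread start, with the flange a few millimetres above the rim (low edge at about row 232.8). Running in clockwise.

Request:
{"fn": "move_arm", "kwargs": {"targets": [{"tx": 0,"ty": 0,"tz": 0,"ax": 0,"ay": 0,"az": 0.8},{"tx": 0,"ty": 0,"tz": 0,"ax": 0,"ay": 0,"az": 1.6},{"tx": 0,"ty": 0,"tz": 0,"ax": 0,"ay": 0,"az": 2.4},{"tx": 0,"ty": 0,"tz": 0,"ax": 0,"ay": 0,"az": 3.2},{"tx": 0,"ty": 0,"tz": 0,"ax": 0,"ay": 0,"az": 4}]}}

```text
clock: 12.93
tool_pos: [0.5186, 0.0916, 0.2757]
tool_rot: [-0.0, 0.942, 0.336, -0.0]
contact_force: [-0.2, 0.3, -0.3]
opening: 0.0172
```

```bash
python3 zfit.py
```

```text
flange low row 232.83 l/r 230.67 229.33 F [-1.1 -0.4  0.2] M [-0.08  0.04  0.  ] pos [0.5186 0.0916 0.2757] yaw 38.9 op 0.0173 clk 12.98
```

Request:
{"fn": "move_arm", "kwargs": {"targets": [{"tx": 0,"ty": 0,"tz": 0,"ax": 0,"ay": 0,"az": 0.7},{"tx": 0,"ty": 0,"tz": 0,"ax": 0,"ay": 0,"az": 1.4},{"tx": 0,"ty": 0,"tz": 0,"ax": 0,"ay": 0,"az": 2.1},{"tx": 0,"ty": 0,"tz": 0,"ax": 0,"ay": 0,"az": 2.8},{"tx": 0,"ty": 0,"tz": 0,"ax": 0,"ay": 0,"az": 3.5}]}}

```text
clock: 13.4
tool_pos: [0.5186, 0.0916, 0.2756]
tool_rot: [0.0, 0.987, 0.16, -0.0]
contact_force: [0.8, -0.0, -0.3]
opening: 0.0173
```

```bash
python3 zfit.py
```

```text
flange low row 233.83 l/r 231.0 230.33 F [ 0.8  0.2 -0.7] M [-0.1  -0.1  -0.02] pos [0.5186 0.0916 0.2756] yaw 18.1 op 0.0172 clk 13.45
```

Sinking freely as it turns, with no torque.

Request:
{"fn": "move_arm", "kwargs": {"targets": [{"tx": 0,"ty": 0,"tz": 0,"ax": 0,"ay": 0,"az": 0.6},{"tx": 0,"ty": 0,"tz": 0,"ax": 0,"ay": 0,"az": 1.2},{"tx": 0,"ty": 0,"tz": 0,"ax": 0,"ay": 0,"az": 1.8},{"tx": 0,"ty": 0,"tz": 0,"ax": 0,"ay": 0,"az": 2.4},{"tx": 0,"ty": 0,"tz": 0,"ax": 0,"ay": 0,"az": 3}]}}

```text
clock: 13.87
tool_pos: [0.5186, 0.0916, 0.2756]
tool_rot: [0.0, 1.0, 0.005, -0.0]
contact_force: [1.1, -0.3, -1.3]
opening: 0.0173
```

```bash
python3 zfit.py
```

```text
flange low row 234.83 l/r 232.0 230.67 F [ 0.5 -0.3 -0.2] M [ 0.02 -0.08 -0.04] pos [0.5186 0.0915 0.2756] yaw 0.2 op 0.0173 clk 13.92
```

Request:
{"fn": "move_arm", "kwargs": {"targets": [{"tx": 0,"ty": 0,"tz": 0,"ax": 0,"ay": 0,"az": 0.4},{"tx": 0,"ty": 0,"tz": 0,"ax": 0,"ay": 0,"az": 0.8},{"tx": 0,"ty": 0,"tz": 0,"ax": 0,"ay": 0,"az": 1.2},{"tx": 0,"ty": 0,"tz": 0,"ax": 0,"ay": 0,"az": 1.6},{"tx": 0,"ty": 0,"tz": 0,"ax": 0,"ay": 0,"az": 1.6}]}}

```text
clock: 14.33
tool_pos: [0.5186, 0.0916, 0.2756]
tool_rot: [0.0, 0.997, -0.079, -0.0]
contact_force: [0.1, -0.6, -0.1]
opening: 0.0175
```

```bash
python3 zfit.py pics/l.png
```

```text
flange low row 234.83 l/r 233.0 231.5 F [ 0.4 -0.3 -0.4] M [-0.06  0.03 -0.05] pos [0.5186 0.0916 0.2757] yaw -8.9 op 0.0172 clk 14.38
```

View pics/l.png

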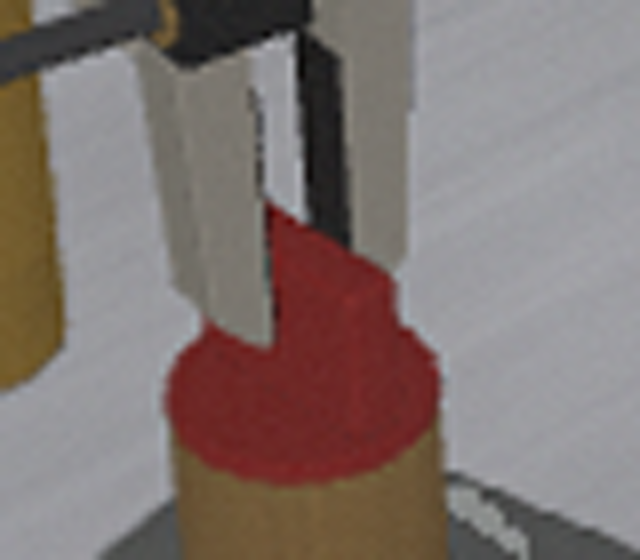

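Request:
{"fn": "move_arm", "kwargs": {"targets": [{"tx": 0,"ty": 0,"tz": 0,"ax": 0,"ay": 0,"az": 0.3},{"tx": 0,"ty": 0,"tz": 0,"ax": 0,"ay": 0,"az": 0.6},{"tx": 0,"ty": 0,"tz": 0,"ax": 0,"ay": 0,"az": 0.9},{"tx": 0,"ty": 0,"tz": 0,"ax": 0,"ay": 0,"az": 0.9}]}}

```text
clock: 14.72
tool_pos: [0.5187, 0.0915, 0.2757]
tool_rot: [0.0, 0.992, -0.126, 0.0]
contact_force: [0.4, 0.4, -0.6]
opening: 0.0172
```

```bash
python3 zfit.py
```

```text
flange low row 234.83 l/r 233.0 231.67 F [ 0.4 -0.7 -1.1] M [-0.03 -0.05  0.04] pos [0.5187 0.0916 0.2758] yaw -14.4 op 0.0173 clk 14.77
```

Request:
{"fn": "move_arm", "kwargs": {"targets": [{"tx": 0,"ty": 0,"tz": 0,"ax": 0,"ay": 0,"az": 0.3},{"tx": 0,"ty": 0,"tz": 0,"ax": 0,"ay": 0,"az": 0.6},{"tx": 0,"ty": 0,"tz": 0,"ax": 0,"ay": 0,"az": 0.8},{"tx": 0,"ty": 0,"tz": 0,"ax": 0,"ay": 0,"az": 0.8}]}}

```text
clock: 15.1
tool_pos: [0.5186, 0.0915, 0.2757]
tool_rot: [0.0, 0.986, -0.168, -0.0]
contact_force: [-0.9, -0.1, -0.8]
opening: 0.0173
```

```bash
python3 zfit.py; python3 - <<'E'
from rel import *
S=robot.get_image("side");b=(184,185,50,50)
for dz in(0,.001,.002): 
  for c in((.5186,.0916),(.5175,.0925)):
    m=hullmask(S,cyl(c,.029,.166+dz,.172+dz),*b);print(dz,c,[round(np.nonzero(m[:,int(k*U)])[0].max()/U+b[1],2) for k in(12,25,36)])
E
```

```text
flange low row 234.83 l/r 233.0 231.5 F [ 0.1 -1.  -1. ] M [-0.05  0.02 -0.03] pos [0.5186 0.0915 0.2757] yaw -19.2 op 0.0178 clk 15.15
0 (0.5186, 0.0916) [np.float64(233.33), np.float64(234.83), np.float64(231.67)]
0 (0.5175, 0.0925) [np.float64(233.83), np.float64(234.83), np.float64(232.17)]
0.001 (0.5186, 0.0916) [np.float64(232.83), np.float64(234.83), np.float64(231.17)]
0.001 (0.5175, 0.0925) [np.float64(233.33), np.float64(234.83), np.float64(231.67)]
0.002 (0.5186, 0.0916) [np.float64(232.33), np.float64(234.33), np.float64(230.67)]
0.002 (0.5175, 0.0925) [np.float64(232.83), np.float64(234.83), np.float64(231.17)]
```

The flange edge has stayed put over the last 10° with no torque, so it is seated. Letting go and lifting away.

Request:
{"fn": "move_arm", "kwargs": {"targets": [{"tx": 0,"ty": 0,"tz": 0,"ax": 0,"ay": 0,"az": 0},{"tx": 0,"ty": 0,"tz": 0,"ax": 0,"ay": 0,"az": 0},{"tx": 0,"ty": 0,"tz": 0,"ax": 0,"ay": 0,"az": 0},{"tx": 0,"ty": 0,"tz": 0,"ax": 0,"ay": 0,"az": 0},{"tx": 0,"ty": 0,"tz": 0,"ax": 0,"ay": 0,"az": 0}], "grip": 0.5}}

```text
clock: 15.62
tool_pos: [0.5187, 0.0917, 0.2758]
tool_rot: [-0.0, 0.986, -0.168, 0.0]
contact_force: [-0.2, 0.3, 0.6]
opening: 0.0444
```

Request:
{"fn": "move_arm", "kwargs": {"targets": [{"tx": 0,"ty": 0,"tz": -0.3,"ax": 0,"ay": 0,"az": 0},{"tx": 0,"ty": 0,"tz": -0.8,"ax": 0,"ay": 0,"az": 0},{"tx": 0,"ty": 0,"tz": -1.5,"ax": 0,"ay": 0,"az": 0},{"tx": 0,"ty": 0,"tz": -2.3,"ax": 0,"ay": 0,"az": 0},{"tx": 0,"ty": 0,"tz": -3,"ax": 0,"ay": 0,"az": 0}]}}

```text
clock: 16.03
tool_pos: [0.5186, 0.0916, 0.3678]
tool_rot: [-0.0, 0.986, -0.168, 0.0]
contact_force: [0.8, -0.3, 0.3]
opening: 0.0464
```

Request:
{"fn": "move_arm", "kwargs": {"targets": [{"tx": 0,"ty": 1,"tz": -0.4,"ax": 0,"ay": 0,"az": 0},{"tx": 0,"ty": 2,"tz": -0.4,"ax": 0,"ay": 0,"az": 0},{"tx": 0,"ty": 3,"tz": -0.4,"ax": 0,"ay": 0,"az": 0},{"tx": 0,"ty": 4,"tz": -0.4,"ax": 0,"ay": 0,"az": 0},{"tx": 0,"ty": 5,"tz": -0.4,"ax": 0,"ay": 0,"az": 0}]}}

```text
clock: 16.45
tool_pos: [0.4683, -0.051, 0.3788]
tool_rot: [0.0, 0.986, -0.168, 0.001]
contact_force: [-0.3, -1.3, 0.3]
opening: 0.0465
```

```bash
python3 - <<'E'
from rel import *
S=robot.get_image("side");T=robot.get_image("top")
g=lambda p,x,y,w,h:cv2.resize(p["frame"][y:y+h,x:x+w],(w*7,h*7),interpolation=cv2.INTER_CUBIC)
cv2.imwrite("pics/m.png",np.hstack([g(S,180,190,56,70),g(T,144,180,56,70)]))
b=(184,190,50,60);r=big(masks(S,b)[0]);print("obs",[round(np.nonzero(r[:,int(k*U)])[0].max()/U+b[1],2) for k in(12,18,25,30,36)])
for dz in(0,.001,.002):
    m=hullmask(S,cyl((.5186,.0916),.029,.166+dz,.172+dz),*b);print(dz,[round(float(np.nonzero(m[:,int(k*U)])[0].max()/U+b[1]),2) for k in(12,18,25,30,36)])
E
```

```text
obs [np.float64(232.83), np.float64(235.0), np.float64(235.17), np.float64(234.5), np.float64(231.67)]
0 [233.33, 235.17, 235.33, 234.33, 231.67]
0.001 [232.83, 234.67, 234.83, 233.83, 231.17]
0.002 [232.33, 234.17, 234.33, 233.33, 230.67]
```

View pics/m.png

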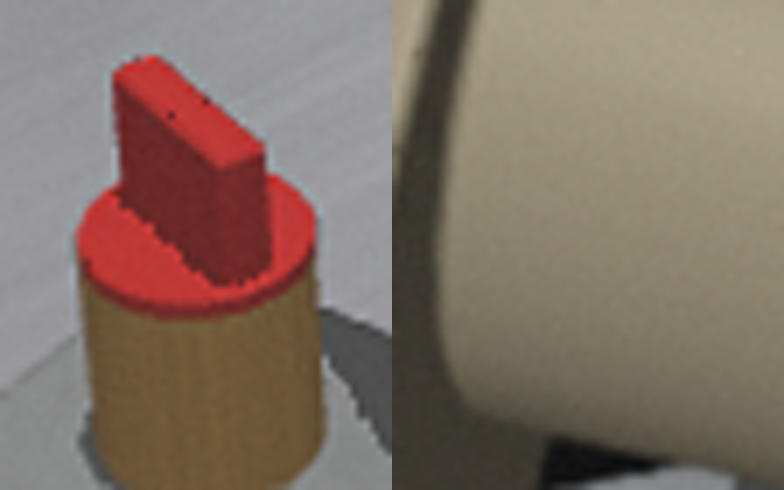

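The flange is flat on the neck: its lower edge matches the home model within about 0.5 px (about 1 mm), with no gap visible from the side. The gripper is clear.

```bash
python3 -c "
from plant import robot
print(robot.hand_in())"
```

```text
the job is handed in; nothing more can be done
None
```

The large red plug is screwed into the brass filler neck and released, and I handed the job in at about 16.5 s of robot time. No verdict was reported.

- **Lift and set:** I took the plug from the green rest and set it in the neck with a contact of about 7 N.
- **Threading:** With the wing loosely cradled, I backed it off anticlockwise until it dropped about 10 mm into a thread start, with one brief 0.6 N·m touch on the stop there. I then turned it clockwise until the flange stopped sinking, with no noticeable torque.
- **Last checks:** In the side picture the flange's lower edge is within about 0.5 px (about 1 mm) of the seated position. It did not sink further over the last 10° or so, no gap shows, and the gripper is clear.
- **Not checked or disagreed:** The arm hid the neck in the last top picture, so flatness rests on the side view alone. Before the set the two cameras differed by about 2 mm on the neck, and I settled that with same-camera offsets and force feel. I saw no sign of touching the can, bottle or jigs, but I took no last picture of them.

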